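# Reset the cheese counter's temperature alarm with its key

### The arm

A 6-joint arm with a two-finger parallel gripper is mounted at the origin on the work surface. World frame = base frame: x ahead of the robot, y to its left, z up, the work surface at z = 0. Lengths are in m, angles in degrees, forces in N, time in s.
With the tool pointing down it reaches from about 0.3 to 0.875 m from the base axis. Payload 6.4 kg.
Tool frame: the origin (TCP) lies on the front face of the gripper's body, between the roots of the fingers; the fingertips stand 73 mm ahead of it and the grasp point (between the pads) lies 54 mm ahead of it; z points along the fingers, y is the direction in which the jaws open and shut (so a half turn about z gives the same grasp; the last joint's range is limited). The gripper opens to 85 mm and grips with 20 to 120 N. Pads are 22 mm wide; open, the fingers measure 114 mm over their backs; the gripper's body (76 mm by 85 mm) begins 54 mm behind the grasp point. The pads swing forward as they close: fully open they stand 13 mm farther back than shut.
Start: joints at [55.789, 10.359, 92.074, -0, 77.567, -11.82], TCP at [0.219, 0.532, 0.304] pointing down, gripper open.
Joint ranges: [-171.53, 171.53], [-51.25, 118.39], [17.06, 147.69], [-65.23, 245.23], [0, 150.52], [-178.68, 178.68]. Speed limits (degrees/s): [147.25, 147.25, 172.46, 180, 180, 180].

### API

Orientations are given as a 3x3 rotation matrix whose columns are the frame's x, y, z axes.
In Python, from bench import ctrl gives the robot as it stands.
- The arm moves only by the shell command python3 -m handwheel 'ROWS' [FORCE]. ROWS is JSON, a list that holds one entry, the list of rows, each a list of 7 numbers: the finger opening in mm, from 0 to 85.4, then the shift along the tool's x, y, z in mm, then the turn, a rotation vector about the tool's x, y, z in degrees. A call has 1 to 12 rows; each row shifts and turns the pose as measured when the row begins, along the tool's axes as they then stand; what a row does not reach is not made up. A row lasts 1/10 s, in which the tool goes at most 50 mm and 8.59 degrees, less where a joint would pass 70% of its speed; a pose out of reach is approached as far as the arm can. A call with a gripper value outside its range is refused whole. The fingers move at their own pace and stop on an object; FORCE is the grip in N (left out, the last holds). Time passes only in rows, so rows that do not move let the fingers close. It gives the time, the measured TCP pose, the force and the opening at its end, in the units of the state.
- ctrl.get_obs(): the state, without advancing time (a new reading comes with each control period).
- ctrl.get_image(name): name is "scene" or "top" or "wrist"; returns a dict with "color" (480x640x3 uint8, red, green, blue), "intrinsics" (3x3 intrinsics, pixels), "D" ([k1, k2, p1, p2, k3] as OpenCV has them; the pictures are not rectified), "position" and "attitude" of the camera in the world. Camera axes: x right, y down, z forward; pixel columns grow to the right and rows downward; lengths in m; the calibration is good to about 2 mm. A picture is of the moment at which its call begins. There is no depth.
- ctrl.sign_off(): hands the job in, once; it reports no verdict.
The state is a dict: "time_s": time; "joint_positions": joint angles; "joint_velocities": joint speeds; "tau": joint torques, N m; "eef_pos": TCP position; "orientation": TCP orientation; "contact_force": force on the tool from outside, world axes, zero at the start; "moment": the same for the moment, N m; "finger_gap": opening from 0.0 (shut) to 1.0 (fully open).
Only numpy, scipy, OpenCV 4.12 (cv2) and the standard library are available. Lean on these libraries where they do the work, as an engineer would, in place of code of your own. Each camera call takes 0.05 s, during which the arm holds its last target.

### The job

Reset the chilled cheese counter's temperature alarm: take the key with the broad square head out of the wooden key block, push it fully home into the keyway on the grey control box, turn it clockwise (seen from above) to its stop and back home, then draw it straight out. Stand the key back in its own slot in the key block, and leave the round-headed key where it is.

Things in the scene. Friction and masses are not known exactly. Their poses are not given: they have to be found in the camera images.
- square_key: Alarm key, steel, 90 g, upright in a slot of the wooden key block. Origin: centre of the blade's tip; z up to the head, y along the broad side, x through the thickness. Blade 24 (y) x 8 (x) mm, 0 to 45 mm above the tip (lowest 6 mm: 20 x 6); shoulder 28 x 13, 45 to 51; square head, a flat plate 44 (y) x 10 (x), 51 to 97: pinch it across the 10 mm. Fits either way round.
- round_key: The other key, same blade, shoulder and axes, but a round head: disc 28 mm across, 10 thick, top 88 mm above the tip. Either key may be in either slot of the key block (60 x 170 mm, 40 high; slots 80 mm apart along it, each 28 x 12 mm, 36 deep, 3 mm chamfer, their floor 4 mm above the table; keys stand on it).
- keyway (a point): Centre of the slot's mouth in the top of the square brass lock barrel, 66 mm above the table, in a round steel collar (66 mm across, 2 mm higher) amid the grey control box (130 x 150 mm, 60 high). z up = turning axis, y along the slot, x across; turns with the barrel. Slot 28 (y) x 12 (x) mm, 36 deep, 4 mm chamfer: 2 mm play round the blade on each side.
- barrel (a joint): Angle of the lock barrel, rad: 0 at home, grows clockwise seen from above to a hard stop at 1.22 (70 degrees). A light spring (under 0.08 N m) returns it. Because of the play the key turns about 10 degrees before it carries the barrel, so about 80 degrees of key bring the barrel to its stop.
Mind the look-alikes: they are no part of the job. Leave any green look-alike of the part that bears keyway alone. What is shaped like the square_key but turquoise or yellow is not meant.

How it is judged:
By the outcome, as a careful person would: the job done as asked, in the order asked, and still so for the second after the job is handed in, with the robot touching nothing.
It also fails if it takes over 56 s, if anything falls off the work surface, if the arm or the gripper's body presses on something with over 40 N, if the wrist force passes 120 N, or if a joint passes its speed limit or range.

## Working session

There is one attempt and no reset: what is moved stays moved. The work goes in short steps, Python scripts to look and compute and a shell command to move; the robot and the scene stay as the last step left them, time stands still between calls to the robot, and variables do not carry over. Pictures are saved under pics/ and viewed, and the job is handed in when it is done.

```bash
ls; mkdir -p pics; python3 - <<'E'
from bench import ctrl
import cv2,numpy as np
o=ctrl.get_obs(); print(o)
for n in ["scene","top","wrist"]:
    d=ctrl.get_image(n); cv2.imwrite(f"pics/{n}0.png",d["color"][:,:,::-1]); print(n,d["intrinsics"],d["D"],d["position"],d["attitude"])
E
```

```text
pics
{'time_s': 0.0, 'joint_positions': array([ 5.57905963e+01,  1.04029741e+01,  9.21332081e+01,  2.29501780e-04,
        7.75664024e+01, -1.18194742e+01]), 'joint_velocities': array([-0.09381066,  0.00736707, -0.14090775,  0.01336229,  0.03457485,
       -0.15077586]), 'tau': array([-4.05724631e-04, -4.44870186e+01, -3.51337731e+01, -2.74689264e-04,
        8.83035507e-03, -1.74165365e-05]), 'eef_pos': array([0.21874978, 0.53129548, 0.30296034]), 'orientation': array([[-9.24612481e-01,  3.80907785e-01, -1.00985287e-03],
       [ 3.80908943e-01,  9.24611373e-01, -1.47847144e-03],
       [ 3.70560169e-04, -1.75167514e-03, -9.99998397e-01]]), 'contact_force': array([ 0.07736702,  0.46041909, -0.50736404]), 'moment': array([-0.01857768, -0.02092989,  0.00359652]), 'finger_gap': 1.0025053872789613}
scene [[496.74943459   0.         311.97148088]
 [  0.         496.74943459 245.55637964]
 [  0.           0.           1.        ]] [0.02481105 0.         0.         0.         0.        ] [ 0.95924967 -0.58166616  0.73556892] [[ 0.84507853  0.33309764 -0.41819641]
 [ 0.53414564 -0.55972378  0.63355957]
 [-0.02303727 -0.75878538 -0.6509332 ]]
top [[594.97118544   0.         315.63101189]
 [  0.         594.97118544 243.64255272]
 [  0.           0.           1.        ]] [-0.15559644  0.          0.          0.          0.        ] [0.41381951 0.03567032 1.17412006] [[-0.00847956 -0.99319007  0.11619632]
 [-0.99960879  0.01151627  0.02548794]
 [-0.02665252 -0.11593474 -0.99289918]]
wrist [[343.80413528   0.         318.10896798]
 [  0.         343.80413528 243.42255673]
 [  0.           0.           1.        ]] [-0.04542526  0.          0.          0.          0.        ] [0.1449661  0.56198406 0.37489752] [[ 0.38285783  0.87738194  0.28917265]
 [ 0.92380543 -0.36299035 -0.12174376]
 [-0.00184889  0.31374981 -0.94950389]]
```

View pics/scene0.png

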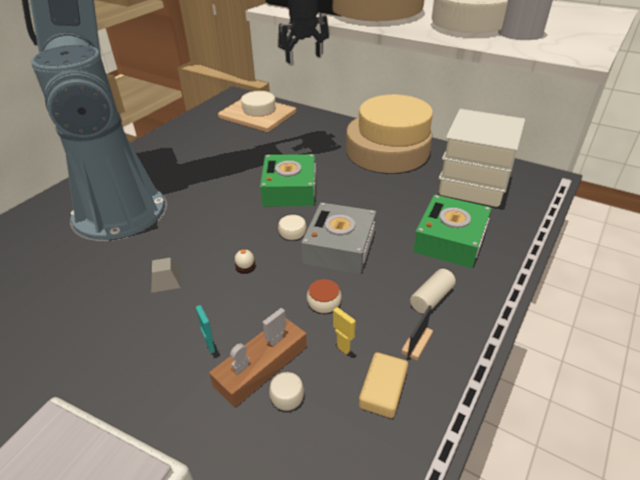

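View pics/top0.png

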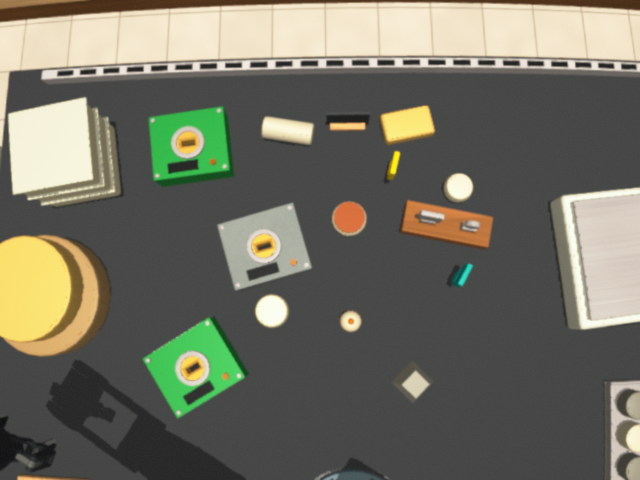

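View pics/wrist0.png

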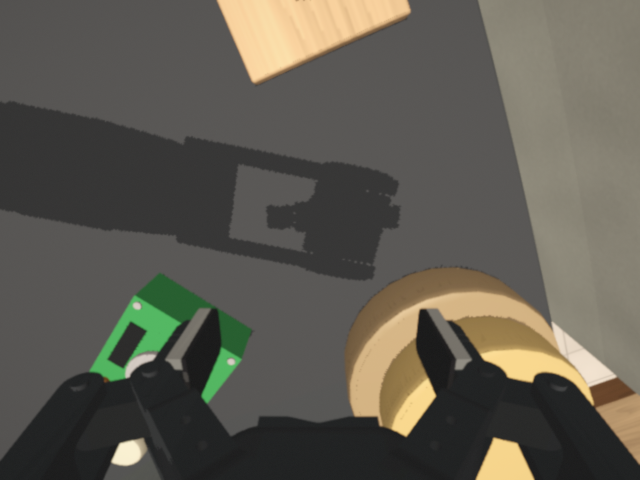

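The scene view shows the brown key block at about (259,360). It holds a tall grey key at (275,327) and a lower, rounded one at (239,357). The grey box is at (340,235), with green look-alikes at (289,180) and (454,228). Key-shaped look-alikes are turquoise at (205,330) and yellow at (344,330). The steel key at (275,327), top view (431,217), fits the square_key description. I'll check it in an enlarged crop.

```bash
python3 - <<'E'
import cv2,numpy as np
s=cv2.imread("pics/scene0.png");t=cv2.imread("pics/top0.png")
a=cv2.resize(s[295:405,205:315],(400,400),interpolation=cv2.INTER_CUBIC)
b=cv2.resize(t[190:260,395:500],(400,267),interpolation=cv2.INTER_CUBIC)
c=cv2.resize(t[200:290,215:315],(400,300),interpolation=cv2.INTER_CUBIC)
im=np.zeros((570,800,3),np.uint8); im[:400,:400]=a; im[:267,400:]=b; im[268:568,400:]=c
cv2.imwrite("pics/crop0.png",im)
E
```

```text
(no output)
```

View pics/crop0.png

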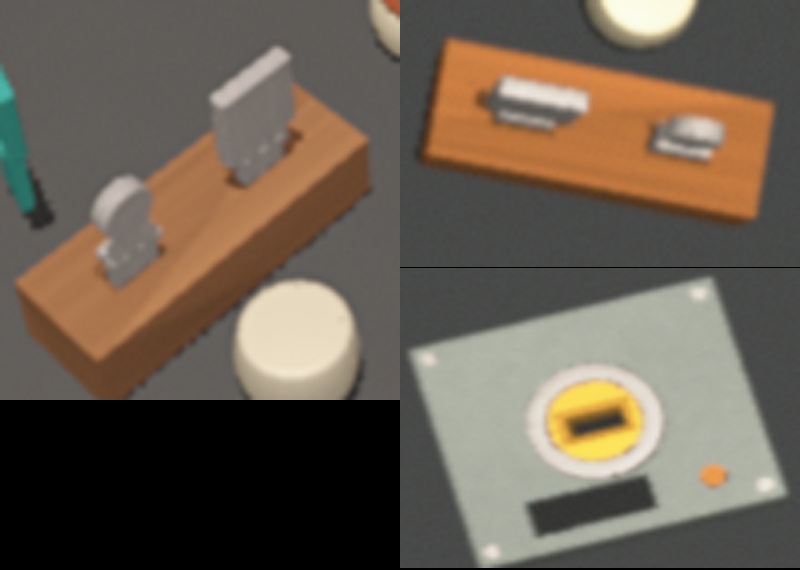

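The crop confirms it: the flat square plate is the left key in the top view, and the other is a disc. Now I'll measure the key, the block and the keyway.

```bash
cat > h.py <<'E'
import cv2,numpy as np
from bench import ctrl
def ray(d,uv):
    K=np.array(d["intrinsics"]);D=np.array(d["D"]);uv=np.asarray(uv,float).reshape(-1,1,2)
    n=cv2.undistortPoints(uv,K,D).reshape(-1,2)
    return np.c_[n,np.ones(len(n))]@np.array(d["attitude"]).T
def plane(d,uv,z):
    r=ray(d,uv);p=np.array(d["position"]);return p+r*((z-p[2])/r[:,2])[:,None]
def proj(d,P):
    R=np.array(d["attitude"]);p=np.array(d["position"])
    q=(np.atleast_2d(P)-p)@R
    return cv2.projectPoints(q,np.zeros(3),np.zeros(3),np.array(d["intrinsics"]),np.array(d["D"]))[0].reshape(-1,2)
def comps(m,amin=15):
    n,l,s,c=cv2.connectedComponentsWithStats(m.astype(np.uint8));return [(i,s[i],c[i]) for i in range(1,n) if s[i,4]>=amin],l
def maskpts(l,i): return np.argwhere(l==i)[:,::-1].astype(float)
def rect(P):
    r=cv2.minAreaRect((P[:,:2]*1000).astype(np.float32));b=cv2.boxPoints(r)
    e=[b[1]-b[0],b[2]-b[1]];e=max(e,key=np.linalg.norm)
    return np.array(r[0]),np.array(r[1]),np.degrees(np.arctan2(e[1],e[0]))%180
E
python3 - <<'E'
from h import *
for n in ["top","scene"]:
    d=ctrl.get_image(n);hsv=cv2.cvtColor(d["color"],cv2.COLOR_RGB2HSV);H,S,V=[hsv[...,i].astype(int) for i in range(3)]
    if n=="top": W=(slice(190,260),slice(395,500));G=(slice(200,295),slice(212,318))
    else: W=(slice(295,405),slice(205,315));G=(slice(200,275),slice(298,380))
    def win(m,w): o=np.zeros_like(m);o[w]=m[w];return o
    print(n)
    # block (bright top face)
    for vt in ([120,150,170] if n=="top" else [100,120,140]):
        m=win((H<15)&(S>110)&(V>vt),W);cs,l=comps(m,100)
        for i,s,c in cs: print("block",vt,s,rect(plane(d,maskpts(l,i),.040)))
    m=win((S<60)&(V>90),W);cs,l=comps(m,15)
    for i,s,c in cs: print("key",s,c,rect(plane(d,maskpts(l,i),.101)))
    m=win((S<60)&(V>190),W);cs,l=comps(m,6)
    for i,s,c in cs: print("keybright",s,c,rect(plane(d,maskpts(l,i),.101)), plane(d,[c],.101))
    m=win((H>12)&(H<32)&(S>120)&(V>120),G);cs,l=comps(m,30)
    for i,s,c in cs:
        P=maskpts(l,i);hull=cv2.convexHull(P.astype(np.float32));M=cv2.moments(hull)
        c2=[M['m10']/M['m00'],M['m01']/M['m00']]
        print("brass",s,c2,plane(d,[c2],.066)[0],rect(plane(d,P,.066)))
        hm=np.zeros(m.shape,np.uint8);cv2.fillConvexPoly(hm,hull.astype(np.int32),1)
        dk=(hm>0)&(V<90);cs2,l2=comps(dk,8)
        for j,s2,c3 in cs2: print(" slotdark",s2,c3,plane(d,[c3],.066)[0],rect(plane(d,maskpts(l2,j),.062)))
    m=win((S<50)&(V>90 if n=="top" else V>80),G);cs,l=comps(m,300)
    for i,s,c in cs: print("box",s,rect(plane(d,maskpts(l,i),.060)))
E
```

```text
top
block 120 [ 402  200   91   47 2327] (array([ 583.11706543, -190.14408875]), array([171.73786926,  62.1796875 ]), np.float32(78.26971))
block 150 [ 402  200   91   47 2156] (array([ 583.30895996, -190.27171326]), array([169.56840515,  60.06909561]), np.float32(78.09444))
block 170 [ 403  201   89   45 2007] (array([ 583.43499756, -190.05706787]), array([167.9962616 ,  58.67855453]), np.float32(78.28762))
key [448 190  26  11 176] [460.39772727 193.5       ] (array([ 626.49487305, -204.77874756]), array([46.70808792, 18.77222252]), np.float32(89.60828))
key [418 210  26  13 232] [430.31034483 216.61206897] (array([ 585.61853027, -147.3482666 ]), array([45.43463516, 20.78361893]), np.float32(78.00312))
key [461 221  19  10 146] [470.1369863  225.53424658] (array([ 569.5668335 , -219.70864868]), array([33.73913956, 16.65416718]), np.float32(89.4125))
keybright [448 190  24   9 161] [459.54658385 193.31677019] (array([ 628.38153076, -202.91569519]), array([42.9570694 , 15.02244473]), np.float32(89.60516)) [[ 0.62965571 -0.20274437  0.101     ]]
keybright [422 210  22   9 100] [432.54
[... 1848 characters left out ...]
   7  28] [236.14285714 348.        ] (array([ 581.27398682, -237.05030823]), array([13.60046673,  5.30412483]), np.float32(87.02472)) [[ 0.5814971  -0.23667709  0.101     ]]
keybright [271 373  31  28 683] [285.63836018 386.08345534] (array([ 688.61773682, -253.11523438]), array([44.94438934, 45.82178497]), np.float32(121.41368)) [[ 0.68831371 -0.25313071  0.101     ]]
brass [331 219  19  10 155] [339.7203907203907, 223.52380952380952] [0.54167644 0.16329186 0.066     ] (array([542.07336426, 163.83586121]), array([39.20616913, 31.76107979]), np.float32(30.633736))
box [ 298  200   82   75 5446] (array([554.70446777, 138.31254578]), array([187.23045349, 249.29740906]), np.float32(120.43197))
```

```bash
cat >> h.py <<'E'
from scipy.spatial.transform import Rotation as Ro
def rem(x,y,z,yaw,tag=""):
    """target TCP mm, world angle of tool y deg -> remaining shift (tool axes, mm), rotvec deg"""
    o=ctrl.get_obs();R=np.array(o["orientation"]);p=np.array(o["eef_pos"])*1000
    a=np.radians(yaw);ty=np.array([np.cos(a),np.sin(a),0]);tz=np.array([0,0,-1.]);T=np.c_[np.cross(ty,tz),ty,tz]
    print(tag,"t",round(o["time_s"],2),"p",p.round(1),"shift",(R.T@(np.array([x,y,z])-p)).round(2),"rot",np.degrees(Ro.from_matrix(R.T@T).as_rotvec()).round(2),
      "F",np.round(o["contact_force"],1),"M",np.round(o["moment"],2),"gap",round(o["finger_gap"]*85.4,1),"j6",round(o["joint_positions"][5],1))
E
python3 -m handwheel '[[[60,0,0,0,0,0,8],[60,0,0,0,0,0,8],[60,0,0,0,0,0,8],[60,0,0,0,0,0,8],[60,0,0,0,0,0,8],[60,0,0,0,0,0,8],[60,0,0,0,0,0,8],[60,0,0,0,0,0,8],[60,0,0,0,0,0,8],[60,0,0,0,0,0,8],[60,0,0,0,0,0,0]]]' 40
python3 -c "
from h import *
rem(592,-151,240,-11.75)"
```

```text
time_s: 1.35
eef_pos: [0.2183, 0.5307, 0.3014]
orientation: [[0.27, 0.963, -0.003], [0.963, -0.27, -0.004], [-0.004, -0.001, -1.0]]
contact_force: [-0.4, -0.4, 0.4]
finger_gap: 0.703
 t 1.35 p [218.3 530.7 301.4] shift [-555.41  543.68   63.12] rot [-0.09  0.25 -3.89] F [-0.4 -0.4  0.4] M [-0.05 -0.   -0.04] gap 60.0 j6 71.4
```

```bash
python3 -m handwheel '[[[60,-34,33.5,2,0,0,0],[60,-34,33.5,2,0,0,0],[60,-34,33.5,2,0,0,0],[60,-34,33.5,2,0,0,0],[60,-34,33.5,2,0,0,0],[60,-34,33.5,2,0,0,0],[60,-34,33.5,2,0,0,0],[60,-34,33.5,2,0,0,0],[60,-34,33.5,2,0,0,0],[60,-34,33.5,2,0,0,0],[60,-34,33.5,2,0,0,0],[60,0,0,0,0,0,0]]]'
python3 -c "
from h import *
rem(592,-151,240,-11.75)"
```

```text
time_s: 2.55
eef_pos: [0.4918, 0.0611, 0.2807]
orientation: [[0.213, 0.977, 0.005], [0.977, -0.213, -0.002], [-0.001, 0.005, -1.0]]
contact_force: [0.7, 0.8, 1.1]
finger_gap: 0.704
 t 2.55 p [491.8  61.1 280.7] shift [-185.9   142.84   41.63] rot [ 0.29  0.05 -0.55] F [0.7 0.8 1.1] M [0.01 0.02 0.04] gap 60.1 j6 5.7
```

```bash
python3 -m handwheel '[[[60,-37,28.5,8,0,0,0],[60,-37,28.5,8,0,0,0],[60,-37,28.5,8,0,0,0],[60,-37,28.5,8,0,0,0],[60,-30,22,8,0,0,0],[60,0,0,0,0,0,-0.5],[60,0,0,0,0,0,0]]]'
python3 - <<'E'
from h import *
rem(592,-151,240,-11.75)
d=ctrl.get_image("wrist");cv2.imwrite("pics/w1.png",d["color"][:,:,::-1])
print(proj(d,[[.592,-.151,.101]]))
E
```

```text
time_s: 3.25
eef_pos: [0.59, -0.1432, 0.2398]
orientation: [[0.179, 0.984, 0.005], [0.984, -0.179, 0.001], [0.002, 0.004, -1.0]]
contact_force: [-0.4, -0.6, -0.3]
finger_gap: 0.702
 t 3.25 p [ 590.  -143.2  239.8] shift [-7.34  3.41 -0.19] rot [ 0.25 -0.13  1.41] F [-0.4 -0.6 -0.3] M [ 0.02 -0.02  0.  ] gap 59.9 j6 -14.6
[[321.60704678 269.95962057]]
```

View pics/w1.png

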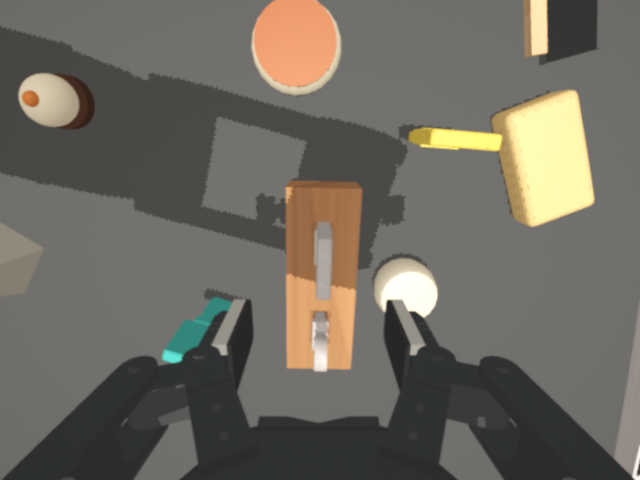

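The wrist view shows the square key's top face centred near (323,269). My estimate projects to (321.6,270), so they agree to about 1 mm. The neighbouring objects are clear of the finger paths.

```bash
python3 -m handwheel '[[[40,-7.5,3.5,0,0,0,1.3],[40,0,0,20,0,0,0],[40,0,0,20,0,0,0],[40,0,0,10,0,0,0],[40,0,0,0,0,0,0],[40,0,0,0,0,0,0]]]'
python3 - <<'E'
from h import *
rem(592,-151,136,-11.75)
d=ctrl.get_image("wrist");cv2.imwrite("pics/w2.png",d["color"][:,:,::-1])
print(proj(d,[[.592,-.151,.101]]))
E
```

```text
time_s: 3.9
eef_pos: [0.5929, -0.1456, 0.1927]
orientation: [[0.195, 0.981, 0.009], [0.981, -0.195, -0.001], [0.001, 0.009, -1.0]]
contact_force: [0.2, 0.5, 0.5]
finger_gap: 0.467
 t 3.9 p [ 592.9 -145.6  192.7] shift [-5.54 -0.4  56.65] rot [ 0.53 -0.07  0.49] F [0.2 0.5 0.5] M [-0.    0.03  0.05] gap 39.8 j6 -13.8
[[315.90848958 300.77013127]]
```

View pics/w2.png

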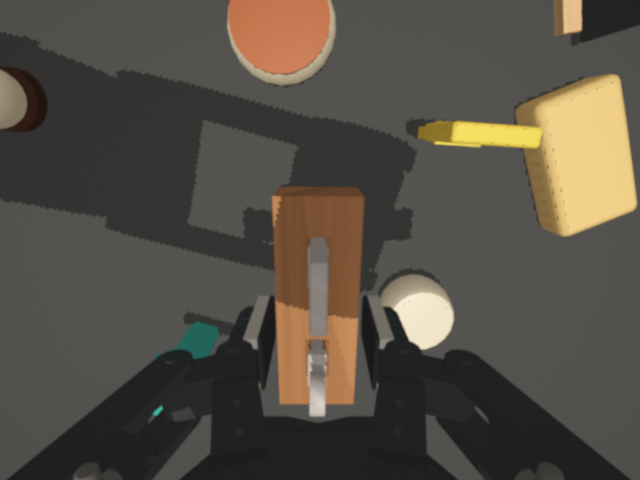

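```bash
python3 -m handwheel '[[[40,-4,0,18,0.5,0,0.5],[40,-2,0,18,0,0,0],[40,0,0,14,0,0,0],[40,0,0,5,0,0,0],[40,0,0,0,0,0,0]]]'
python3 - <<'E'
from h import *
rem(592,-151,136,-11.75)
E
```

```text
time_s: 4.45
eef_pos: [0.5932, -0.1527, 0.1361]
orientation: [[0.205, 0.979, 0.004], [0.979, -0.205, -0.001], [0.0, 0.004, -1.0]]
contact_force: [-0.2, 0.2, 0.3]
finger_gap: 0.466
 t 4.45 p [ 593.2 -152.7  136.1] shift [ 1.43 -1.51  0.05] rot [ 0.21 -0.   -0.1 ] F [-0.2  0.2  0.3] M [-0.    0.   -0.07] gap 39.8 j6 -13.7
```

```bash
python3 -m handwheel '[[[40,1.5,-1.5,0,0.2,0,0],[40,0,-0.3,0,0,0,0],[8,0,0,0,0,0,0],[5,0,0,0,0,0,0],[5,0,0,0,0,0,0],[5,0,0,0,0,0,0],[5,0,0,0,0,0,0]]]' 70
python3 - <<'E'
from h import *
rem(592,-151,136,-11.75)
d=ctrl.get_image("wrist");cv2.imwrite("pics/w3.png",d["color"][:,:,::-1])
E
```

```text
time_s: 5.15
eef_pos: [0.5927, -0.151, 0.1382]
orientation: [[0.205, 0.979, 0.003], [0.979, -0.205, -0.001], [-0.001, 0.003, -1.0]]
contact_force: [0.2, -0.5, -0.8]
finger_gap: 0.104
 t 5.15 p [ 592.7 -151.   138.2] shift [-0.13 -0.68  2.17] rot [ 0.17  0.04 -0.08] F [ 0.2 -0.5 -0.8] M [-0.03  0.   -0.07] gap 8.9 j6 -13.6
```

View pics/w3.png

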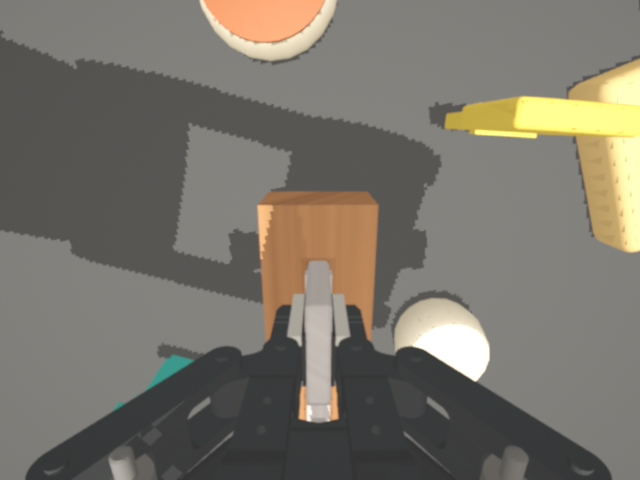

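```bash
python3 -m handwheel '[[[5,0,0,-8,0,0,0],[5,0,0,-12,0,0,0],[5,0,0,-15,0,0,0],[5,0,0,-20,0,0,0],[5,0,0,-25,0,0,0],[5,0,0,-25,0,0,0],[5,0,0,-10,0,0,0],[5,0,0,0,0,0,0]]]'
python3 - <<'E'
from h import *
rem(541.3,163,240,15.6)
im=[]
for n,s in [("scene",np.s_[240:400,180:340]),("top",np.s_[150:270,380:500])]:
    d=ctrl.get_image(n);im.append(cv2.resize(d["color"][s][:,:,::-1],(400,400),interpolation=cv2.INTER_CUBIC))
cv2.imwrite("pics/l1.png",np.hstack(im))
E
```

```text
time_s: 6.0
eef_pos: [0.5929, -0.1511, 0.265]
orientation: [[0.205, 0.979, 0.007], [0.979, -0.205, -0.003], [-0.002, 0.007, -1.0]]
contact_force: [0.2, -0.0, -0.3]
finger_gap: 0.108
 t 6.0 p [ 592.9 -151.1  265. ] shift [ 296.86 -115.04   23.61] rot [  0.39   0.2  -27.43] F [ 0.2 -0.  -0.3] M [-0.05 -0.02 -0.02] gap 9.2 j6 -13.6
```

View pics/l1.png

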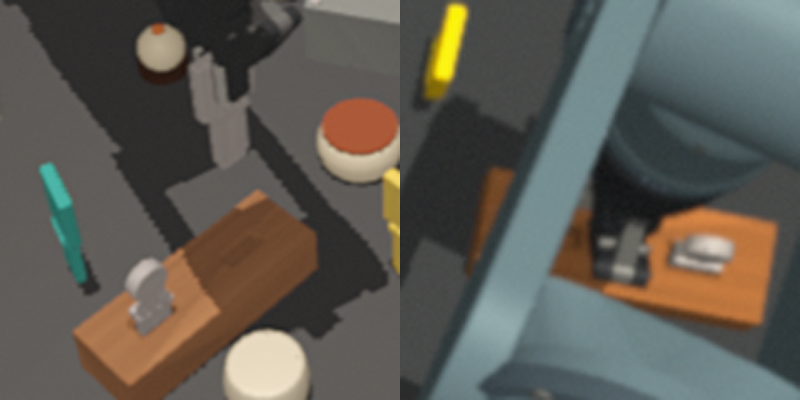

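The key is out of the block and hangs straight. Its slot is empty and the round key is untouched. Moving over the keyway.

```bash
python3 -m handwheel '[[[5,25,-10,0,0,0,0],[5,40,-15,0,0,0,0],[5,42,-16,0,0,0,0],[5,42,-16,0,0,0,0],[5,42,-16,0,0,0,0],[5,42,-16,0,0,0,0],[5,40,-15,0,0,0,0],[5,22,-8,0,0,0,0],[5,0,0,0,0,0,-7],[5,0,0,0,0,0,-7],[5,0,0,0,0,0,-7],[5,0,0,0,0,0,-4]]]'
python3 - <<'E'
from h import *
rem(541.3,163,240,15.6)
E
```

```text
time_s: 7.3
eef_pos: [0.5309, 0.1731, 0.2406]
orientation: [[-0.242, 0.97, -0.03], [0.97, 0.242, -0.001], [0.007, -0.03, -1.0]]
contact_force: [-0.2, 0.2, -0.7]
finger_gap: 0.106
 t 7.3 p [530.9 173.1 240.6] shift [-12.33   7.67   0.29] rot [-1.69 -0.42 -1.61] F [-0.2  0.2 -0.7] M [-0.02 -0.06  0.02] gap 9.1 j6 -8.2
```

```bash
python3 -m handwheel '[[[5,-8,5,0,-1.7,-0.4,-1.6],[5,-4,2,0,0,0,0],[5,0,0,0,0,0,0],[5,0,0,0,0,0,0]]]'
python3 - <<'E'
from h import *
rem(541.3,163,240,15.6)
d=ctrl.get_image("wrist");cv2.imwrite("pics/w4.png",d["color"][:,:,::-1])
print(proj(d,[[.5413,.163,.066]]))
d=ctrl.get_image("scene");cv2.imwrite("pics/s4.png",cv2.resize(d["color"][130:280,260:410,::-1],(600,600),interpolation=cv2.INTER_CUBIC))
E
```

```text
time_s: 7.7
eef_pos: [0.5378, 0.163, 0.2344]
orientation: [[-0.27, 0.963, -0.011], [0.963, 0.27, -0.0], [0.003, -0.011, -1.0]]
contact_force: [-0.3, 0.5, -0.7]
finger_gap: 0.113
 t 7.7 p [537.8 163.  234.4] shift [-0.92  3.33 -5.64] rot [-0.61 -0.15  0.07] F [-0.3  0.5 -0.7] M [0.   0.06 0.04] gap 9.6 j6 -10.9
[[324.62202967 246.26760359]]
```

View pics/w4.png

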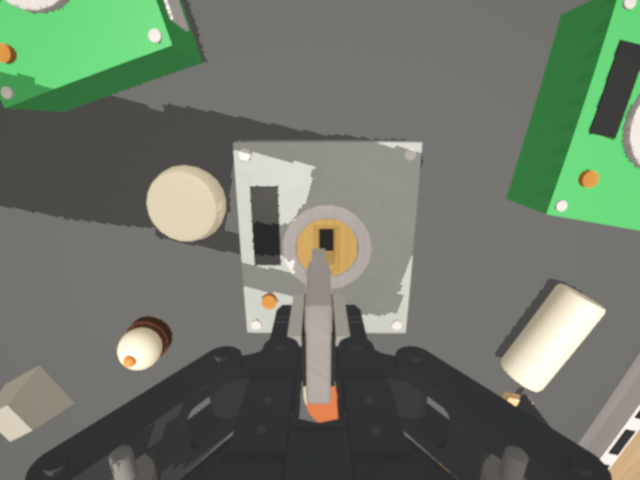

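View pics/s4.png

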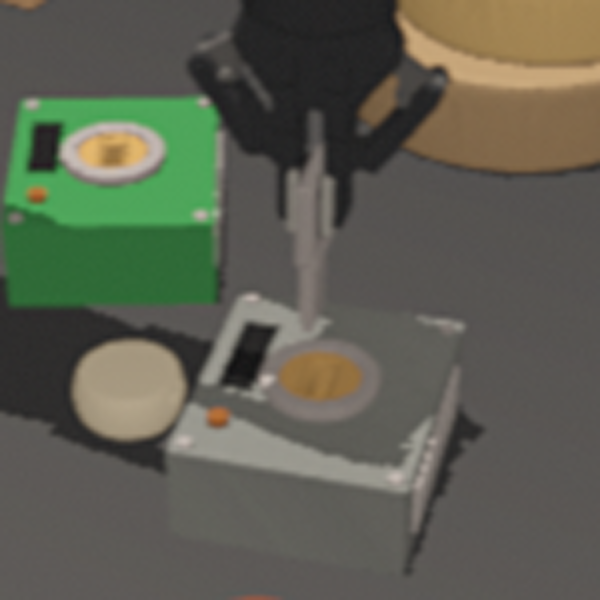

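In the wrist view the brass barrel is centred near (327,246), where the estimate projects to (324.6,246). The key hangs straight. I'll lower the tip to just above the mouth and check there.

```bash
python3 -m handwheel '[[[5,-0.5,3,8,-0.6,-0.15,0],[5,-0.3,0.5,8,0,0,0],[5,0,0,5,0,0,0],[5,0,0,0,0,0,0],[5,0,0,0,0,0,0]]]'
python3 - <<'E'
from h import *
rem(541.3,163,210,15.6)
d=ctrl.get_image("wrist");cv2.imwrite("pics/w5.png",cv2.resize(d["color"][150:350,220:420,::-1],(600,600),interpolation=cv2.INTER_CUBIC))
o=ctrl.get_obs();R=o["orientation"];p=o["eef_pos"]
print(proj(d,[[.5413,.163,.066],p+R@[0,0,.1342],p+R@[0.012,0,.1342]]))
d=ctrl.get_image("scene");cv2.imwrite("pics/s5.png",cv2.resize(d["color"][180:260,300:380,::-1],(600,600),interpolation=cv2.INTER_CUBIC))
print(proj(d,[[.5413,.163,.066],p+R@[0,0,.1342]]))
E
```

```text
time_s: 8.3
eef_pos: [0.5413, 0.1636, 0.2112]
orientation: [[-0.27, 0.963, 0.0], [0.963, 0.27, 0.0], [-0.0, 0.0, -1.0]]
contact_force: [1.3, 0.5, -0.9]
finger_gap: 0.108
 t 8.3 p [541.3 163.6 211.2] shift [-0.59 -0.16  1.22] rot [0.02 0.   0.08] F [ 1.3  0.5 -0.9] M [ 0.04 -0.05  0.04] gap 9.2 j6 -10.9
[[317.20863527 256.19131594]
 [317.41042165 261.32252151]
 [317.35841742 243.5844343 ]]
[[339.50349326 223.54070423]
 [339.70417505 219.36929475]]
```

View pics/w5.png

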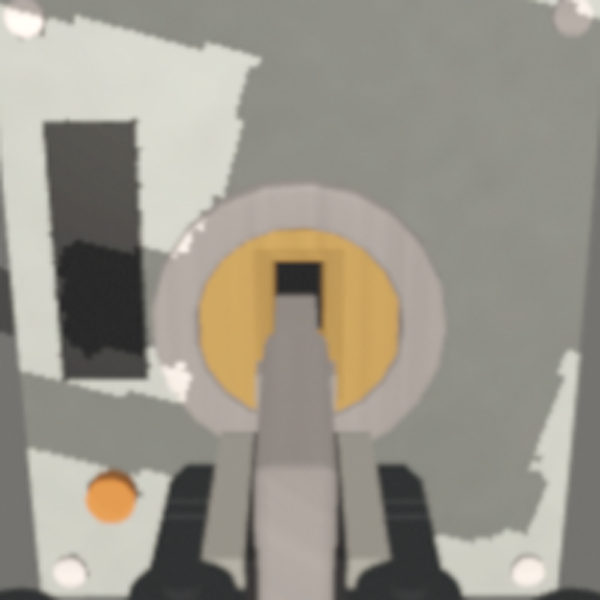

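View pics/s5.png

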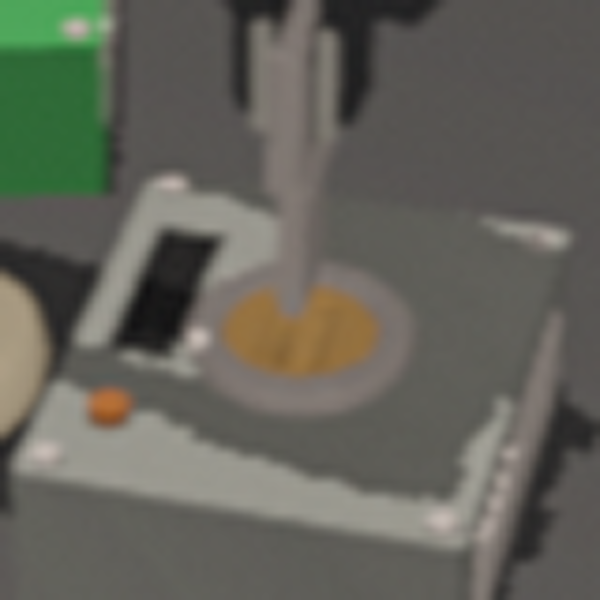

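```bash
python3 - <<'E'
from h import *
d=ctrl.get_image("wrist")
o=ctrl.get_obs();R=o["orientation"];p=o["eef_pos"]
c=np.array([.5413,.163,0]);u=np.array([np.cos(np.radians(105.6)),np.sin(np.radians(105.6)),0])
for s,z in [(.014,.062),(.018,.066),(.033,.068)]:
    q=proj(d,[c+u*s+[0,0,z],c+u*(s+.001)+[0,0,z]]);print(s,z,q,(q-[220,150])*3)
print("lateral px/mm",proj(d,[c+[0,0,.066]+R[:,1]*.001])-proj(d,[c+[0,0,.066]]))
for n,s in [("tip10",(.010,0,.1342)),("blade12",(.012,0,.1282)),("sh",(.014,0,.0892)),("headbottom",(.022,0,.0832)),("headtop+",(.022,0,.0372))]:
    print(n,(proj(d,[p+R@np.array(s)])-[220,150])*3)
E
```

```text
0.014 0.062 [[317.01273321 234.40489531]
 [317.01023117 232.97822476]] [[291.03819964 253.21468592]
 [291.03069351 248.93467429]]
0.018 0.066 [[316.99266915 230.33723108]
 [316.99008863 228.87312126]] [[290.97800744 241.01169325]
 [290.97026588 236.61936379]]
0.033 0.068 [[316.94780667 208.62658802]
 [316.94511557 207.08910178]] [[290.84342001 175.87976405]
 [290.83534671 171.26730533]]
lateral px/mm [[ 1.48393497 -0.00302923]]
tip10 [[293.29354673 290.30136304]]
blade12 [[293.252286   290.52246109]]
sh [[293.07222812 354.20671732]]
headbottom [[292.91955764 322.23503768]]
headtop+ [[292.54652518 459.52511541]]
```

Relative to the key, the keyway sits about 1.4 mm toward −x and 1.2 mm toward +y in the tool axes. I'll apply that shift and start the insertion.

```bash
python3 -m handwheel '[[[5,-1.4,1.2,0,0,0,0],[5,-0.3,0.2,0,0,0,0],[5,0,0,0,0,0,0]]]'
python3 - <<'E'
from h import *
rem(541.3,163,164,15.6)
d=ctrl.get_image("wrist");cv2.imwrite("pics/w6.png",cv2.resize(d["color"][200:300,270:370,::-1],(600,600),interpolation=cv2.INTER_CUBIC))
E
```

```text
time_s: 8.75
eef_pos: [0.5439, 0.1623, 0.2125]
orientation: [[-0.27, 0.963, 0.003], [0.963, 0.27, 0.0], [-0.0, 0.003, -1.0]]
contact_force: [-0.2, -0.3, -1.2]
finger_gap: 0.11
 t 8.75 p [543.9 162.3 212.5] shift [ 1.41 -2.45 48.53] rot [0.15 0.03 0.08] F [-0.2 -0.3 -1.2] M [-0.05 -0.03  0.01] gap 9.4 j6 -11.0
```

View pics/w6.png

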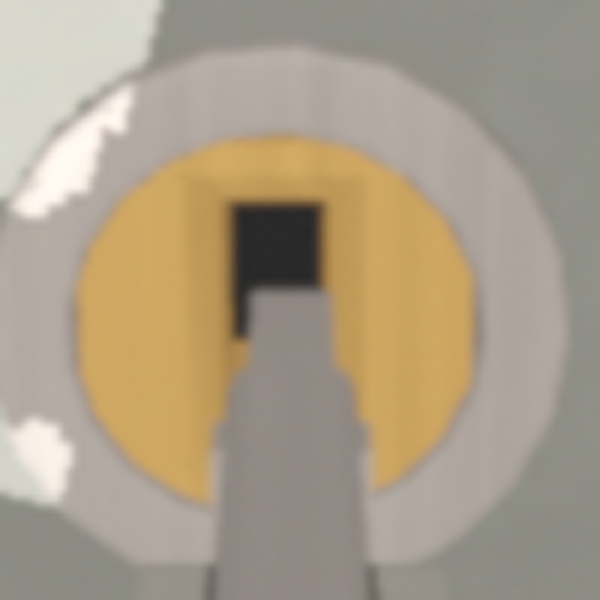

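```bash
python3 -m handwheel '[[[5,0.2,-1.2,1,-0.15,0,0.1],[5,0,0,0,0,0,0],[5,0,0,0,0,0,0]]]'
python3 - <<'E'
from h import *
rem(542.6,162.2,164,15.6)
d=ctrl.get_image("wrist");cv2.imwrite("pics/w7.png",cv2.resize(d["color"][200:300,270:370,::-1],(600,600),interpolation=cv2.INTER_CUBIC))
E
```

```text
time_s: 9.1
eef_pos: [0.5426, 0.1621, 0.2116]
orientation: [[-0.268, 0.963, 0.006], [0.963, 0.268, 0.001], [-0.001, 0.006, -1.0]]
contact_force: [-0.4, -0.0, -1.5]
finger_gap: 0.11
 t 9.1 p [542.6 162.1 211.6] shift [ 0.07 -0.25 47.59] rot [ 0.32  0.03 -0.03] F [-0.4 -0.  -1.5] M [-0.    0.02  0.08] gap 9.4 j6 -11.0
```

View pics/w7.png

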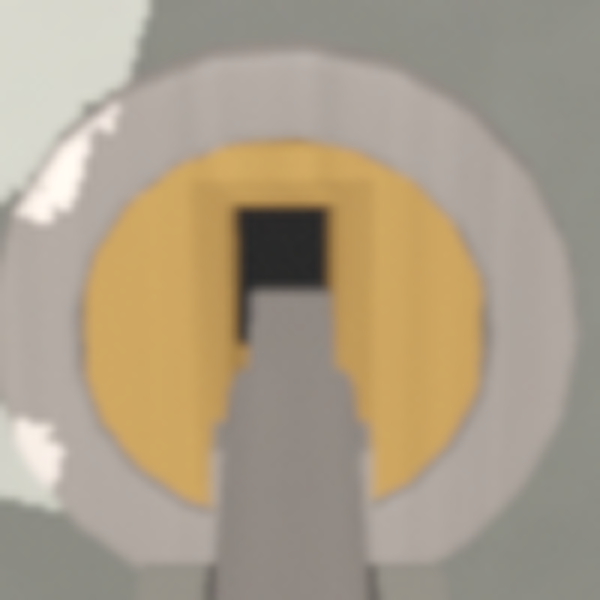

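```bash
python3 -m handwheel '[[[5,0,-0.6,4,-0.3,0,0],[5,0,0,5,0,0,0],[5,0,0,5,0,0,0],[5,0,0,0,0,0,0]]]'
python3 - <<'E'
from h import *
rem(542,162,164,15.6)
d=ctrl.get_image("wrist");cv2.imwrite("pics/w8.png",cv2.resize(d["color"][200:300,270:370,::-1],(600,600),interpolation=cv2.INTER_CUBIC))
E
```

```text
time_s: 9.55
eef_pos: [0.5419, 0.162, 0.1961]
orientation: [[-0.269, 0.963, 0.011], [0.963, 0.268, 0.003], [-0.0, 0.011, -1.0]]
contact_force: [-1.0, -0.0, -0.6]
finger_gap: 0.104
 t 9.55 p [541.9 162.  196.1] shift [-0.05 -0.22 32.08] rot [ 0.63  0.02 -0.02] F [-1.  -0.  -0.6] M [-0.02 -0.   -0.01] gap 8.9 j6 -11.0
```

View pics/w8.png

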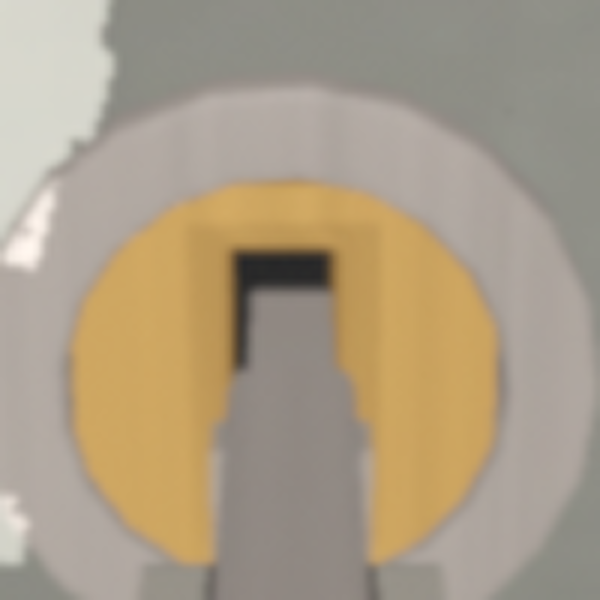

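The tip is at the chamfer, about 0.8 mm off across the slot. The tool also has a 0.6° tilt about x; straightening it moves the tip the right way.

```bash
python3 -m handwheel '[[[5,0,0.2,0,0.6,0,0],[5,0,0,4,0,0,0],[5,0,0,4,0,0,0],[5,0,0,4,0,0,0],[5,0,0,0,0,0,0]]]'
python3 - <<'E'
from h import *
rem(542,162,164,15.6)
d=ctrl.get_image("wrist");cv2.imwrite("pics/w9.png",cv2.resize(d["color"][200:300,270:370,::-1],(600,600),interpolation=cv2.INTER_CUBIC))
E
```

```text
time_s: 10.1
eef_pos: [0.5425, 0.1621, 0.1835]
orientation: [[-0.268, 0.963, 0.0], [0.963, 0.268, -0.001], [-0.001, 0.0, -1.0]]
contact_force: [-0.2, 0.7, -1.5]
finger_gap: 0.109
 t 10.1 p [542.5 162.1 183.5] shift [ 0.03 -0.5  19.5 ] rot [ 0.01  0.03 -0.03] F [-0.2  0.7 -1.5] M [ 0.03  0.01 -0.03] gap 9.3 j6 -10.9
```

View pics/w9.png

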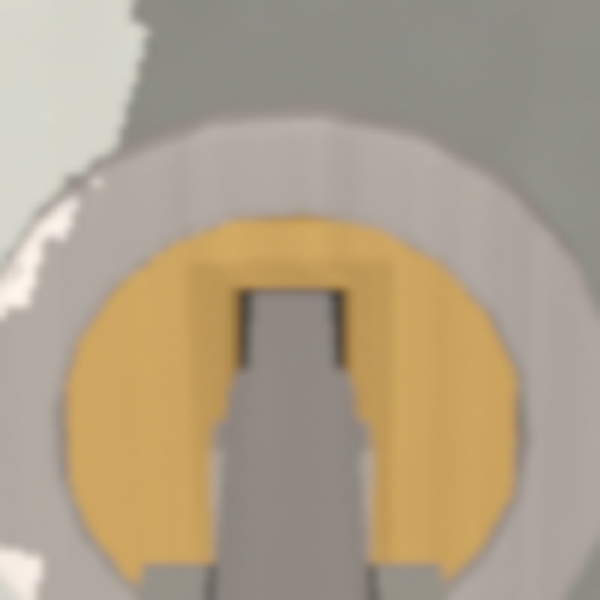

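```bash
python3 -m handwheel '[[[5,0,0,4,0,0,0],[5,0,0,4,0,0,0],[5,0,0,4,0,0,0],[5,0,0,3,0,0,0],[5,0,0,0,0,0,0]]]'
python3 -c "
from h import *
rem(542.5,162.1,164,15.6)"
```

```text
time_s: 10.65
eef_pos: [0.5427, 0.1621, 0.1676]
orientation: [[-0.268, 0.963, 0.001], [0.963, 0.268, -0.0], [-0.001, 0.001, -1.0]]
contact_force: [-0.5, 0.4, -1.2]
finger_gap: 0.106
 t 10.65 p [542.7 162.1 167.6] shift [ 0.05 -0.22  3.58] rot [ 0.05  0.04 -0.03] F [-0.5  0.4 -1.2] M [ 0.    0.01 -0.01] gap 9.1 j6 -10.9
```

```bash
python3 -m handwheel '[[[5,0,0,2,0,0,0],[5,0,0,1.5,0,0,0],[5,0,0,1,0,0,0],[5,0,0,1,0,0,0]]]'
python3 -c "
from h import *
rem(542.5,162.1,164,15.6)"
```

```text
time_s: 11.05
eef_pos: [0.5432, 0.1622, 0.1635]
orientation: [[-0.269, 0.963, 0.002], [0.963, 0.269, -0.0], [-0.001, 0.002, -1.0]]
contact_force: [-5.2, -0.7, 9.8]
finger_gap: 0.105
 t 11.05 p [543.2 162.2 163.5] shift [ 0.08 -0.74 -0.47] rot [ 0.09  0.05 -0.02] F [-5.2 -0.7  9.8] M [-0.12  1.06  0.06] gap 8.9 j6 -10.9
```

```bash
python3 -m handwheel '[[[5,0,-0.7,1,0,0,0],[5,0,0,1,0,0,0],[5,0,0,0.5,0,0,0]]]'
python3 - <<'E'
from h import *
rem(542.5,162.1,164,15.6)
d=ctrl.get_image("scene");cv2.imwrite("pics/s6.png",cv2.resize(d["color"][180:260,300:380,::-1],(600,600),interpolation=cv2.INTER_CUBIC))
E
```

```text
time_s: 11.35
eef_pos: [0.543, 0.1622, 0.1636]
orientation: [[-0.269, 0.963, 0.003], [0.963, 0.269, -0.0], [-0.001, 0.003, -1.0]]
contact_force: [-1.4, -0.2, 0.7]
finger_gap: 0.108
 t 11.35 p [543.  162.2 163.6] shift [ 0.04 -0.51 -0.35] rot [0.14 0.07 0.  ] F [-1.4 -0.2  0.7] M [-0.05  0.35 -0.01] gap 9.2 j6 -10.9
```

View pics/s6.png

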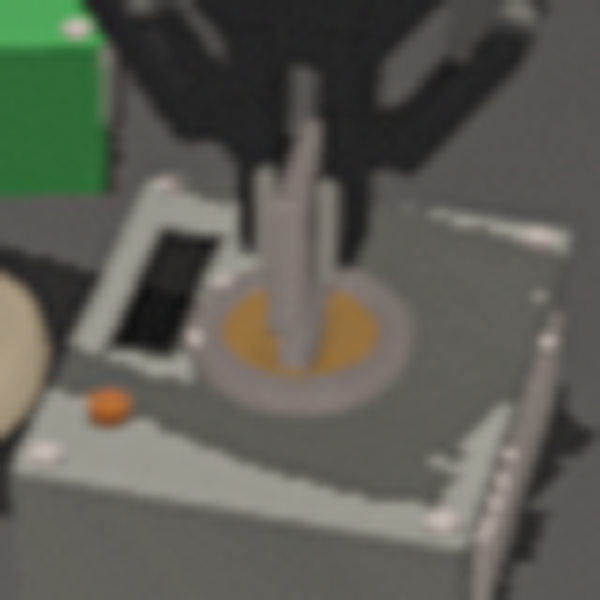

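```bash
python3 -m handwheel '[[[5,0,-0.3,2,0.1,0,0],[5,0,0,2,0,0,0],[5,0,0,2,0,0,0]]]'
python3 - <<'E'
from h import *
rem(542.5,162.1,164,15.6)
E
```

```text
time_s: 11.7
eef_pos: [0.5437, 0.1624, 0.1635]
orientation: [[-0.27, 0.963, 0.002], [0.963, 0.27, -0.001], [-0.002, 0.002, -1.0]]
contact_force: [-8.8, -1.5, 17.3]
finger_gap: 0.108
 t 11.7 p [543.7 162.4 163.5] shift [ 0.01 -1.2  -0.53] rot [0.1  0.1  0.05] F [-8.8 -1.5 17.3] M [-0.33  1.95  0.03] gap 9.2 j6 -10.9
```

The key is firmly home: pressing at 17 N gives no further travel from z = 163.5. Now the clockwise turn (+z in the tool frame).

```bash
python3 -m handwheel '[[[5,0,-0.8,0.2,0,0,2],[5,0,0,0.2,0,0,6],[5,0,0,0.2,0,0,6],[5,0,0,0.2,0,0,6]]]'
python3 -c "
from h import *
rem(542.6,162.1,163.6,15.6-80)"
```

```text
time_s: 12.1
eef_pos: [0.5425, 0.1623, 0.1636]
orientation: [[0.087, 0.996, 0.002], [0.996, -0.087, -0.001], [-0.001, 0.002, -1.0]]
contact_force: [-1.1, -0.3, 4.5]
finger_gap: 0.11
 t 12.1 p [542.5 162.3 163.6] shift [-0.2   0.11 -0.  ] rot [1.300e-01 1.000e-02 5.942e+01] F [-1.1 -0.3  4.5] M [-0.17  0.42  0.06] gap 9.4 j6 9.7
```

```bash
python3 -m handwheel '[[[5,-0.2,0,0.2,0,0,6],[5,0,0,0.2,0,0,6],[5,0,0,0.2,0,0,6],[5,0,0,0.2,0,0,6],[5,0,0,0.2,0,0,6]]]'
python3 -c "
from h import *
rem(542.6,162.1,163.6,15.6-80)"
```

```text
time_s: 12.6
eef_pos: [0.5421, 0.1625, 0.1636]
orientation: [[0.591, 0.807, 0.001], [0.807, -0.591, -0.001], [-0.001, 0.001, -1.0]]
contact_force: [-2.6, -0.1, 3.3]
finger_gap: 0.105
 t 12.6 p [542.1 162.5 163.6] shift [-0.    0.61  0.03] rot [7.000e-02 1.000e-02 2.817e+01] F [-2.6 -0.1  3.3] M [-0.08  0.38 -0.  ] gap 9.0 j6 41.0
```

```bash
python3 -m handwheel '[[[5,0,0.5,0.2,0,0,6],[5,0,0,0.2,0,0,6],[5,0,0,0.2,0,0,6],[5,0,0,0.2,0,0,4]]]'
python3 -c "
from h import *
rem(542.6,162.1,163.6,15.6-80)"
```

```text
time_s: 13.0
eef_pos: [0.542, 0.1626, 0.1636]
orientation: [[0.859, 0.512, -0.001], [0.512, -0.859, -0.001], [-0.001, 0.0, -1.0]]
contact_force: [-2.5, 0.2, 2.1]
finger_gap: 0.107
 t 13.0 p [542.  162.6 163.6] shift [0.22 0.72 0.03] rot [0.02 0.05 5.22] F [-2.5  0.2  2.1] M [-0.03  0.33  0.05] gap 9.2 j6 63.9
```

```bash
python3 -m handwheel '[[[5,0.2,0.6,0.2,0,0,3],[5,0,0,0.2,0,0,3],[5,0,0,0,0,0,3],[5,0,0,0,0,0,3]]]'
python3 -c "
from h import *
rem(542.6,162.1,163.6,15.6-80)"
```

```text
time_s: 13.4
eef_pos: [0.542, 0.1627, 0.1637]
orientation: [[0.948, 0.317, -0.002], [0.317, -0.948, -0.001], [-0.002, 0.0, -1.0]]
contact_force: [-1.5, 0.3, 0.9]
finger_gap: 0.103
 t 13.4 p [542.  162.7 163.7] shift [0.34 0.75 0.07] rot [ 0.02  0.11 -7.13] F [-1.5  0.3  0.9] M [0.02 0.2  1.13] gap 8.8 j6 76.3
```

```bash
python3 -m handwheel '[[[5,0,0,0,0,0,3],[5,0,0,0,0,0,3]]]'
python3 - <<'E'
from h import *
rem(542.6,162.1,163.6,15.6-80)
d=ctrl.get_image("wrist");cv2.imwrite("pics/w10.png",cv2.resize(d["color"][180:360,220:420,::-1],(667,600),interpolation=cv2.INTER_CUBIC))
E
```

```text
time_s: 13.6
eef_pos: [0.5421, 0.163, 0.1637]
orientation: [[0.976, 0.219, -0.001], [0.219, -0.976, -0.003], [-0.001, 0.002, -1.0]]
contact_force: [-0.7, 0.8, 1.3]
finger_gap: 0.102
 t 13.6 p [542.1 163.  163.7] shift [0.31 0.96 0.13] rot [  0.12   0.09 -12.97] F [-0.7  0.8  1.3] M [0.1  0.09 1.92] gap 8.7 j6 82.2
```

View pics/w10.png

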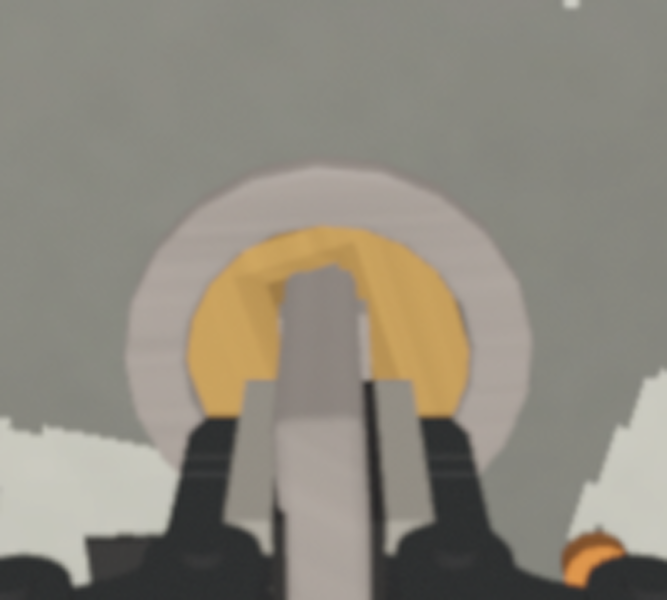

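The barrel is at its stop: the moment climbed to 1.9 N m, far above the 0.08 N m spring, while the slot lags the key by its play. Turning back home.

```bash
python3 -m handwheel '[[[5,0,0.5,0,0,0,-6],[5,0,0,0.1,0,0,-7],[5,0,0,0.1,0,0,-7],[5,0,0,0.1,0,0,-7],[5,0,0,0.1,0,0,-7],[5,0,0,0.1,0,0,-7]]]'
python3 -c "
from h import *
rem(542.6,162.1,163.6,15.6)"
```

```text
time_s: 14.25
eef_pos: [0.5423, 0.163, 0.1636]
orientation: [[0.568, 0.823, -0.0], [0.823, -0.568, -0.002], [-0.002, 0.001, -1.0]]
contact_force: [-1.7, 0.1, 2.2]
finger_gap: 0.109
 t 14.25 p [542.3 163.  163.6] shift [-0.55  0.75  0.01] rot [ -0.     0.15 -50.21] F [-1.7  0.1  2.2] M [-0.05  0.22  0.04] gap 9.3 j6 39.5
```

```bash
python3 -m handwheel '[[[5,0,0,0.1,0,0,-7],[5,0,0,0.1,0,0,-7],[5,0,0,0.1,0,0,-7],[5,0,0,0.1,0,0,-7],[5,0,0,0.1,0,0,-7]]]'
python3 -c "
from h import *
rem(542.6,162.1,163.6,15.6)"
```

```text
time_s: 14.75
eef_pos: [0.5425, 0.1628, 0.1636]
orientation: [[-0.035, 0.999, -0.001], [0.999, 0.035, -0.002], [-0.002, -0.001, -1.0]]
contact_force: [-1.1, -1.0, 1.1]
finger_gap: 0.106
 t 14.75 p [542.5 162.8 163.6] shift [-0.66  0.1   0.02] rot [ -0.05   0.09 -13.62] F [-1.1 -1.   1.1] M [-0.08  0.3  -0.04] gap 9.0 j6 2.8
```

```bash
python3 -m handwheel '[[[5,-0.5,0,0,0,0,-6],[5,0,0,0,0,0,-5],[5,0,0,0,0,0,-2],[5,0,0,0,0,0,0]]]'
python3 - <<'E'
from h import *
rem(542.6,162.1,163.6,15.6)
d=ctrl.get_image("wrist");cv2.imwrite("pics/w11.png",cv2.resize(d["color"][180:360,220:420,::-1],(667,600),interpolation=cv2.INTER_CUBIC))
E
```

```text
time_s: 15.15
eef_pos: [0.5431, 0.1622, 0.1637]
orientation: [[-0.272, 0.962, 0.001], [0.962, 0.272, -0.0], [-0.001, 0.001, -1.0]]
contact_force: [-1.2, -0.4, 1.5]
finger_gap: 0.11
 t 15.15 p [543.1 162.2 163.7] shift [-0.01 -0.48  0.08] rot [0.03 0.03 0.16] F [-1.2 -0.4  1.5] M [0.03 0.25 0.06] gap 9.4 j6 -11.1
```

View pics/w11.png

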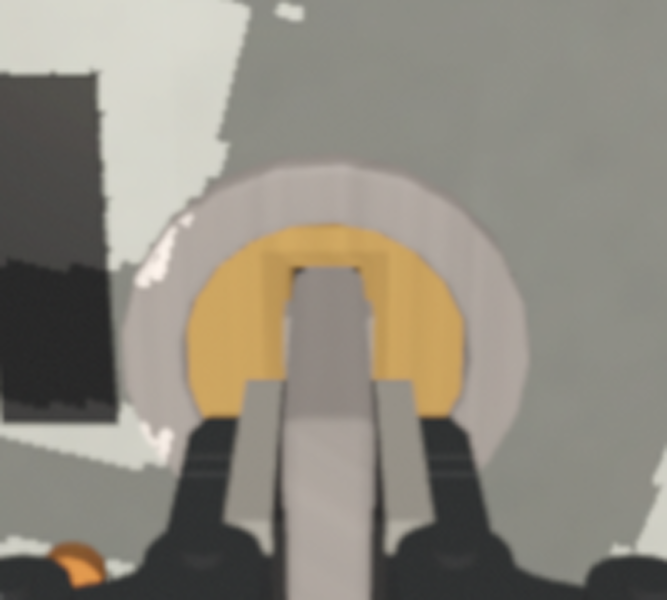

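The barrel is back home: the chamfer at (262–388, 250) is square to the image again, and the key is aligned in the pads. Drawing it straight out.

```bash
python3 -m handwheel '[[[5,0,-0.4,-3,0,0,0],[5,0,0,-6,0,0,0],[5,0,0,-8,0,0,0],[5,0,0,-8,0,0,0],[5,0,0,-6,0,0,0],[5,0,0,0,0,0,0]]]'
python3 -c "
from h import *
rem(542.6,162.1,265,15.6)"
```

```text
time_s: 15.8
eef_pos: [0.543, 0.1621, 0.1976]
orientation: [[-0.268, 0.963, 0.002], [0.963, 0.268, -0.0], [-0.001, 0.002, -1.0]]
contact_force: [0.1, -0.2, -0.9]
finger_gap: 0.107
 t 15.8 p [543.  162.1 197.6] shift [ 5.000e-02 -2.800e-01 -6.742e+01] rot [ 0.11  0.03 -0.05] F [ 0.1 -0.2 -0.9] M [0.03 0.02 0.06] gap 9.2 j6 -10.9
```

```bash
python3 -m handwheel '[[[5,0,0,-10,0,0,0],[5,0,0,-15,0,0,0],[5,0,0,-20,0,0,0],[5,0,0,-15,0,0,0],[5,0,0,0,0,0,0]]]'
python3 - <<'E'
from h import *
rem(592.7,-151,265,-11.83)
d=ctrl.get_image("scene");cv2.imwrite("pics/s7.png",cv2.resize(d["color"][130:280,260:410,::-1],(600,600),interpolation=cv2.INTER_CUBIC))
E
```

```text
time_s: 16.3
eef_pos: [0.5425, 0.1621, 0.2613]
orientation: [[-0.268, 0.963, 0.001], [0.963, 0.268, -0.0], [-0.0, 0.001, -1.0]]
contact_force: [0.5, 0.2, -0.4]
finger_gap: 0.105
 t 16.3 p [542.5 162.1 261.3] shift [-315.11  -35.52   -3.56] rot [7.000e-02 1.000e-02 2.737e+01] F [ 0.5  0.2 -0.4] M [-0.08 -0.01  0.04] gap 9.0 j6 -10.9
```

View pics/s7.png

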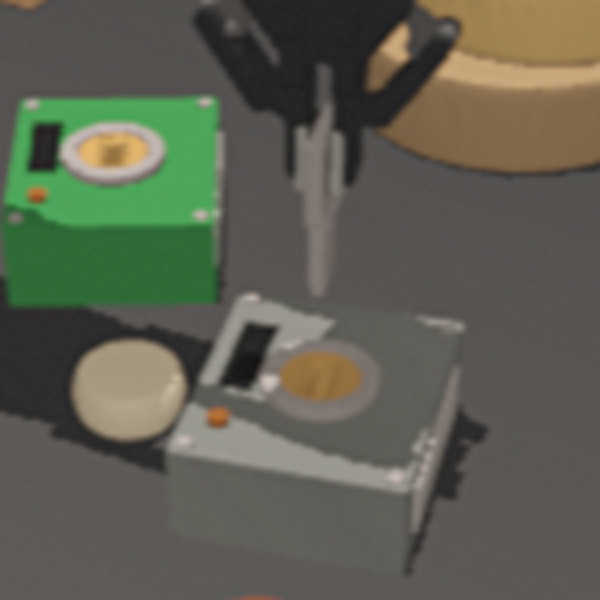

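The key is out and the box hasn't moved. Returning to the key block.

```bash
python3 -m handwheel '[[[5,-25,-3,0,0,0,0],[5,-40,-4.5,0,0,0,0],[5,-45,-5,0,0,0,0],[5,-45,-5,0,0,0,0],[5,-45,-5,0,0,0,0],[5,-45,-5,0,0,0,0],[5,-40,-4.5,0,0,0,0],[5,-20,-2,0,0,0,0],[5,0,0,0,0,0,7],[5,0,0,0,0,0,7],[5,0,0,0,0,0,6],[5,0,0,0,0,0,4]]]'
python3 - <<'E'
from h import *
rem(592.7,-151,235,-11.83)
E
```

```text
time_s: 17.55
eef_pos: [0.587, -0.1524, 0.2453]
orientation: [[0.162, 0.987, -0.018], [0.987, -0.162, 0.007], [0.004, -0.019, -1.0]]
contact_force: [-0.0, 0.3, -0.8]
finger_gap: 0.107
 t 17.55 p [ 587.  -152.4  245.3] shift [ 2.3   5.58 10.18] rot [-1.07 -0.18  2.5 ] F [-0.   0.3 -0.8] M [ 0.01  0.02 -0.01] gap 9.1 j6 -16.3
```

```bash
python3 -m handwheel '[[[5,1.5,4,5,-1.1,-0.2,2.4],[5,0.5,1,5,0,0,0],[5,0,0,0,0,0,0],[5,0,0,0,0,0,0]]]'
python3 - <<'E'
from h import *
rem(592.7,-151,190,-11.83)
E
```

```text
time_s: 17.95
eef_pos: [0.5904, -0.1508, 0.2305]
orientation: [[0.205, 0.979, -0.006], [0.979, -0.205, 0.002], [0.001, -0.006, -1.0]]
contact_force: [0.0, 0.1, -0.1]
finger_gap: 0.102
 t 17.95 p [ 590.4 -150.8  230.5] shift [ 0.23  2.56 40.49] rot [-0.36 -0.07  0.  ] F [ 0.   0.1 -0.1] M [-0.    0.05 -0.04] gap 8.7 j6 -13.6
```

```bash
python3 -m handwheel '[[[5,0.2,2.2,12,-0.35,0,0],[5,0,0.3,14,0,0,0],[5,0,0,12,0,0,0],[5,0,0,4,0,0,0],[5,0,0,0,0,0,0]]]'
python3 - <<'E'
from h import *
rem(592.7,-151,138.2,-11.83)
d=ctrl.get_image("wrist");cv2.imwrite("pics/w12.png",cv2.resize(d["color"][180:340,220:420,::-1],(750,600),interpolation=cv2.INTER_CUBIC))
E
```

```text
time_s: 18.45
eef_pos: [0.5922, -0.1508, 0.1835]
orientation: [[0.203, 0.979, -0.002], [0.979, -0.203, 0.002], [0.002, -0.002, -1.0]]
contact_force: [-0.3, 0.1, -0.1]
finger_gap: 0.106
 t 18.45 p [ 592.2 -150.8  183.5] shift [-0.2   0.58 45.28] rot [-0.12 -0.1   0.1 ] F [-0.3  0.1 -0.1] M [-0.02 -0.03  0.03] gap 9.1 j6 -13.7
```

View pics/w12.png

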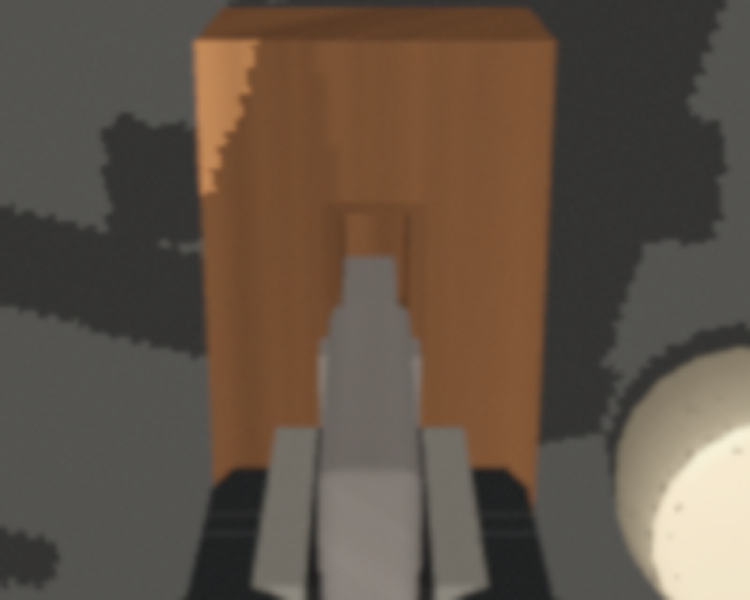

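The tip is about 1 mm to the left of the slot centre (370 vs 376 in the crop), which matches the 0.6 mm still left to go. Correcting that and descending.

```bash
python3 -m handwheel '[[[5,-0.1,0.7,3,0,0,0],[5,0,0,4,0,0,0],[5,0,0,4,0,0,0],[5,0,0,2,0,0,0],[5,0,0,0,0,0,0]]]'
python3 - <<'E'
from h import *
rem(592.7,-151,138.2,-11.83)
d=ctrl.get_image("wrist");cv2.imwrite("pics/w13.png",cv2.resize(d["color"][180:340,220:420,::-1],(750,600),interpolation=cv2.INTER_CUBIC))
E
```

```text
time_s: 19.0
eef_pos: [0.5939, -0.1514, 0.1712]
orientation: [[0.203, 0.979, 0.001], [0.979, -0.203, 0.001], [0.001, 0.001, -1.0]]
contact_force: [0.3, -0.8, -0.9]
finger_gap: 0.108
 t 19.0 p [ 593.9 -151.4  171.2] shift [ 0.14 -1.26 32.97] rot [ 0.04 -0.06  0.1 ] F [ 0.3 -0.8 -0.9] M [-0.04 -0.03 -0.  ] gap 9.2 j6 -13.7
```

View pics/w13.png

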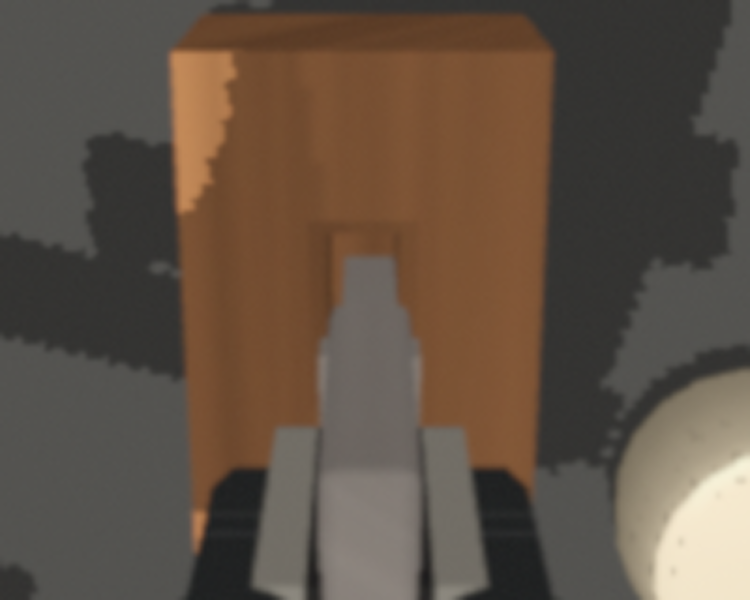

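```bash
python3 -m handwheel '[[[5,0.1,-0.6,1,0,0,0],[5,0,0,3,0,0,0],[5,0,0,4,0,0,0],[5,0,0,2,0,0,0],[5,0,0,0,0,0,0]]]'
python3 - <<'E'
from h import *
rem(592.7,-151,138.2,-11.83)
d=ctrl.get_image("wrist");cv2.imwrite("pics/w14.png",cv2.resize(d["color"][180:340,220:420,::-1],(750,600),interpolation=cv2.INTER_CUBIC))
E
```

```text
time_s: 19.55
eef_pos: [0.5935, -0.1513, 0.1609]
orientation: [[0.203, 0.979, 0.002], [0.979, -0.203, 0.0], [0.001, 0.002, -1.0]]
contact_force: [0.1, 0.1, -1.3]
finger_gap: 0.11
 t 19.55 p [ 593.5 -151.3  160.9] shift [ 0.08 -0.86 22.68] rot [ 0.09 -0.05  0.1 ] F [ 0.1  0.1 -1.3] M [-0.    0.03  0.06] gap 9.4 j6 -13.7
```

View pics/w14.png

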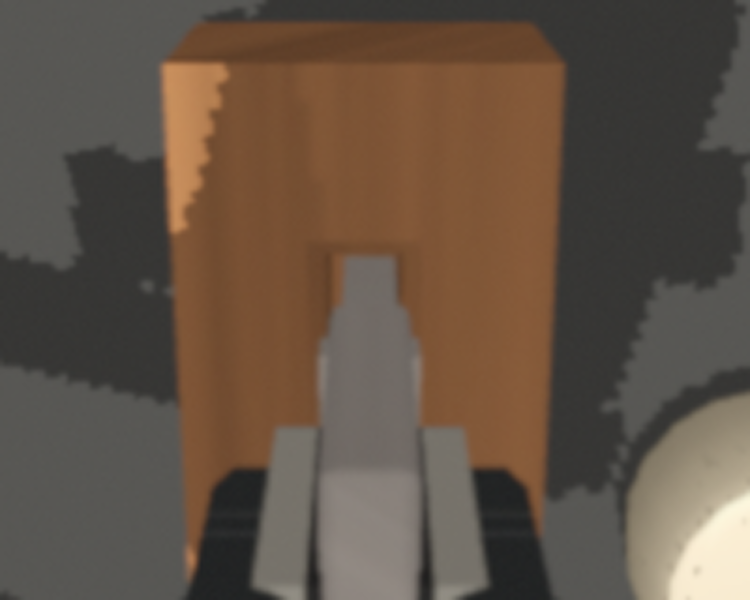

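The blade is in the slot, centred and without force. Lowering to the floor.

```bash
python3 -m handwheel '[[[5,0,-0.4,4,0,0,0],[5,0,0,5,0,0,0],[5,0,0,5,0,0,0],[5,0,0,3,0,0,0],[5,0,0,0,0,0,0]]]'
python3 -c "
from h import *
rem(592.7,-151,138.2,-11.83)"
```

```text
time_s: 20.1
eef_pos: [0.5931, -0.1511, 0.1423]
orientation: [[0.203, 0.979, 0.002], [0.979, -0.203, 0.001], [0.001, 0.001, -1.0]]
contact_force: [-0.9, -1.4, -0.8]
finger_gap: 0.108
 t 20.1 p [ 593.1 -151.1  142.3] shift [ 0.07 -0.38  4.09] rot [ 0.08 -0.05  0.1 ] F [-0.9 -1.4 -0.8] M [-0.04  0.02 -0.01] gap 9.2 j6 -13.7
```

```bash
python3 -m handwheel '[[[5,0,-0.2,2,0,0,0],[5,0,0,1.5,0,0,0],[5,0,0,1,0,0,0],[5,0,0,1,0,0,0]]]'
python3 -c "
from h import *
rem(592.7,-151,138.2,-11.83)"
```

```text
time_s: 20.5
eef_pos: [0.5933, -0.1513, 0.1376]
orientation: [[0.203, 0.979, 0.002], [0.979, -0.203, 0.0], [0.001, 0.002, -1.0]]
contact_force: [-3.8, 1.9, 12.1]
finger_gap: 0.107
 t 20.5 p [ 593.3 -151.3  137.6] shift [ 0.16 -0.63 -0.59] rot [ 0.12 -0.04  0.11] F [-3.8  1.9 12.1] M [ 0.46  0.92 -0.  ] gap 9.1 j6 -13.7
```

The key is standing on the floor (12 N at z = 137.6, about the height it was picked from). Releasing.

```bash
python3 -m handwheel '[[[5,0,-0.4,0,0,0,0],[14,0,0,0,0,0,0],[20,0,0,0,0,0,0],[40,0,0,0,0,0,0],[40,0,0,0,0,0,0]]]'
python3 -c "
from h import *
rem(592.7,-151,138.2,-11.83)"
python3 -m handwheel '[[[40,0,0,-8,0,0,0],[40,0,0,-12,0,0,0],[40,0,0,-20,0,0,0],[40,0,0,-30,0,0,0],[40,0,0,-40,0,0,0],[40,0,0,-20,0,0,0],[40,0,0,0,0,0,0]]]'
```

```text
time_s: 21.0
eef_pos: [0.5935, -0.1515, 0.1385]
orientation: [[0.203, 0.979, 0.004], [0.979, -0.203, -0.001], [0.0, 0.004, -1.0]]
contact_force: [0.3, -0.1, 0.6]
finger_gap: 0.472
 t 21.0 p [ 593.5 -151.5  138.5] shift [ 0.32 -0.9   0.31] rot [ 0.24 -0.01  0.11] F [ 0.3 -0.1  0.6] M [-0.01 -0.04  0.03] gap 40.3 j6 -13.7
time_s: 21.7
eef_pos: [0.5929, -0.1514, 0.278]
orientation: [[0.203, 0.979, 0.005], [0.979, -0.203, -0.001], [-0.0, 0.006, -1.0]]
contact_force: [-0.0, -0.4, -0.6]
finger_gap: 0.469
```

```bash
python3 - <<'E'
from h import *
d=ctrl.get_image("scene")["color"][:,:,::-1]
a=cv2.resize(d[295:405,205:315],(400,400),interpolation=cv2.INTER_CUBIC)
b=cv2.resize(d[180:280,290:390],(400,400),interpolation=cv2.INTER_CUBIC)
cv2.imwrite("pics/f1.png",np.hstack([a,b]))
cv2.imwrite("pics/fw.png",ctrl.get_image("wrist")["color"][:,:,::-1])
E
```

```text
(no output)
```

View pics/f1.png

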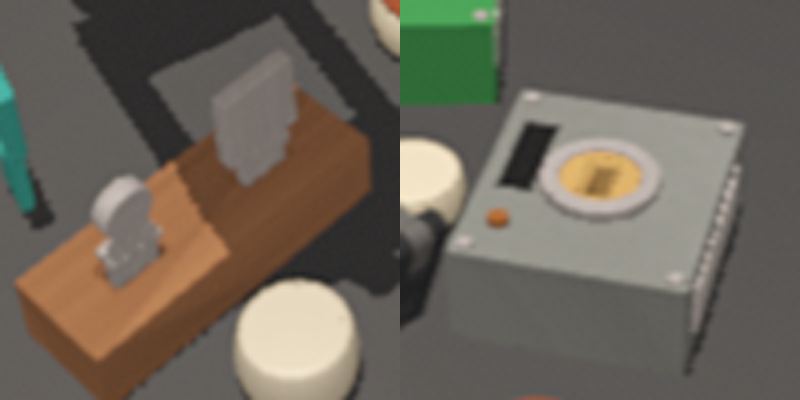

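View pics/fw.png

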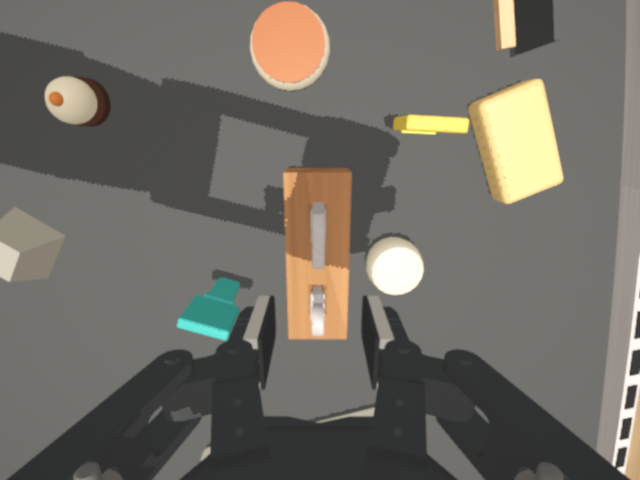

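The square key stands upright in its own slot at wrist (318,238), as before. The round key at (318,310) and the look-alikes are where they were, and the keyway is empty and back home. The gripper is clear, so I'm handing in.

```bash
python3 -c "
from bench import ctrl
print(ctrl.sign_off())"
```

```text
the job is handed in; nothing more can be done
None
```

The alarm reset was carried out in the order asked and handed in at about 22 s; the sign-off gave no verdict. I took the square-headed steel key from the block and pushed it home in the grey box's keyway. I turned it clockwise to the stop and back, drew it straight out and stood it back in its own slot.

**What the checks showed:**
- **Pushed home:** it reached the floor of the keyway and went no deeper under 17 N.
- **Turned to the stop:** the moment rose to 1.9 N m, far above the light spring. The gripper had turned about 93° rather than the expected 80°, so the key slipped a little in the pads at the stop. It was aligned again on the way back.
- **Barrel home:** the slot was square to the box again before I drew the key out. The last picture shows the keyway empty; the barrel's angle was judged only from pictures.
- **Final state:** the square key is upright on its slot floor, and the round key, box and look-alikes look unmoved. The gripper is clear, with the tool about 14 cm above where it let go. At the ends of moves the largest force reading was about 20 N.

**Disagreement:** the wrist camera placed the keyway 1 to 2 mm away from the position found from the other two cameras. I used the wrist view of the key against the slot to line it up, and the key went in without force.

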